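# Clear down used test cartridges through a sprung flap

### The arm

A 6-joint arm with a two-finger parallel gripper is mounted at the origin on the work surface; the furniture and walls round the work are solid. World frame = base frame: x ahead of the robot, y to its left, z up, the work surface at z = 0. Lengths are in mm, angles in degrees, forces in N, time in s.
With the tool pointing down it reaches from about 300 to 850 mm from the base axis. Payload 4.2 kg.
Tool frame: the origin (TCP) lies on the mounting face of the last link; the fingertips stand 191 mm ahead of it and the grasp point (between the pads) lies 172 mm ahead of it; z points along the fingers, y is the direction in which the jaws open and shut (so a half turn about z gives the same grasp; the last joint's range is limited). The gripper opens to 91 mm and grips with 3 to 60 N. Pads are 32 mm wide; open, the fingers measure 118 mm over their backs; the gripper's body (76 mm by 178 mm) begins 60 mm behind the grasp point.
Start: joints at [66.807, 18.312, 89.639, -0, 72.044, -1.146], TCP at [215.837, 532.952, 404.776] pointing down, gripper open.
Joint ranges: [-177.97, 177.97], [-48.28, 115.42], [12.27, 149.76], [-77.06, 257.06], [2.81, 150.46], [-146.56, 146.56]. Speed limits (degrees/s): [147.25, 147.25, 180, 180, 180, 180].

### API

Orientations are given as [roll, pitch, yaw] about the fixed x, y, z axes, in that order (R = Rz(yaw) Ry(pitch) Rx(roll)).
In Python, from workcell import env gives the robot as it stands.
- The arm moves only by the shell command python3 -m handwheel 'ROWS' [FORCE]. ROWS is JSON, a list of rows, each an object with "gripper": the opening in per cent of the stroke, from 0 (shut) to 100 (fully open); "travel": the shift along the tool's x, y, z in m, a list of three; "twist": the turn about the tool's z in rad. In form: [{"gripper": gripper, "travel": [x, y, z], "twist": twist}, ...]. A call has 1 to 5 rows; each row shifts and turns the commanded pose from where the row before left it, along the tool's axes as they then stand; what a row does not reach is not made up. A row lasts 1/12 s, in which the tool goes at most 41.7 mm and 7.16 degrees, less where a joint would pass 70% of its speed; a pose out of reach is approached as far as the arm can. A call with a gripper value outside its range is refused whole. The fingers move at their own pace and stop on an object; FORCE is the grip in N (left out, the last holds). Time passes only in rows, so rows that do not move let the fingers close. It gives the time, the measured TCP pose, the force and the opening at its end, in the units of the state.
- env.state(): the state, without advancing time (a new reading comes with each control period).
- env.grab_frame(name): name is "scene" or "top" or "wrist"; returns a dict with "frame" (420x560x3 uint8, red, green, blue), "intrinsics" (3x3 intrinsics, pixels), "extrinsics" (4x4, takes a point from camera to world coordinates). Camera axes: x right, y down, z forward; pixel columns grow to the right and rows downward; lengths in mm; the calibration is good to about 2 mm. The wrist camera is an equidistant fisheye: a pixel r from the principal point sees the ray r / f radians off the axis. A picture is of the moment at which its call begins. There is no depth.
- env.job_done(): hands the job in, once; it reports no verdict.
Trained networks look in the newest picture that a camera, given by its name, has taken for a name from the list of things; names that differ only in an ending like _2 or _b are one class to them, and where a whole thing is asked for, a point or a joint stands for the part that bears it (a point fixed in the world has none). Each returns a list of dicts, best first, with "confidence" (0 to 1); they miss things now and then, are a little off and sometimes report something else, mostly with a low value. They report only what shows in the picture. A call takes as long as a camera call.
- env.trace(camera, thing): "pixels" (420x560 bool, what is visible of it) and "uv" ([column, row] in pixels, amid what is visible of it).
- env.pinpoint(camera, thing): "uv" ([column, row] in pixels: a listed point, or the origin of a listed thing).
The state is a dict: "time_s": time; "qpos": joint angles; "qvel": joint speeds; "effort": joint torques, N m; "ee_pos": TCP position; "ee_rot": TCP orientation; "force": force on the tool from outside, world axes, zero at the start; "torque": the same for the moment, N m; "gripper_width": finger opening in mm.
Only numpy, scipy, OpenCV 4.12 (cv2) and the standard library are available. Lean on these libraries where they do the work, as an engineer would, in place of code of your own. Each camera call takes 0.05 s, during which the arm holds its last target. There are 200 camera calls.

### The job

Clear the bench after the test run. Put every crumpled foil cover into the open discard tub; one may lie on the drip ledge of the white waste box, in the cartridges' way. Lift the used cartridges out of the rack, turn each level within the fingers by pushing its hanging nose against the raised lip of the drip ledge, and post it through the sprung flap until it has dropped right inside and the flap has closed behind it; leave the timer, the squeeze bottle and the amber bottle where they stand.

Things in the scene. Friction and masses are not known exactly. Their poses are not given: they have to be found in the camera images.
- waste_box: Used-cartridge waste box, fixed: closed box of slick white plastic with grey lid, 190 (x) x 150 (y) x 177 mm high. Origin: on its underside, 85 mm behind the front face; own x points from its front (port side, towards the robot) to its back, z up. Front face at x = -85 mm, with the port and below it a grey drip ledge. Inside, the floor is 129 mm below the port's sill: a part pushed past its balance point tips over the sill and drops in
- lip (a point): middle of the inner top edge of the drip ledge's lip, 135 mm above the worktop, 45 mm in front of the front face; axes as the waste box. The ledge is a gutter 114 mm wide, 45 mm from lip to front face, its floor 123 mm above the worktop; the lip, 6 mm thick (towards the robot from this edge), stands 12 mm above the floor, level with the port's sill. Space below the ledge and in front of the lip is free
- port (a point): centre of the port in the front face (wall 4 mm), 150 mm above the worktop; axes as the waste box. Opening 60 mm wide, 30 mm high: sill at 135 mm, upper edge at 165 mm above the worktop
- flap (a joint): aluminium flap that closes the port from inside, hinged along its upper edge; 0 = shut, grows (rad, up to 1.5) as it is pushed inwards; a weak spring (under 0.3 N at its lower edge) and its weight shut it
- rack: fixed grey block, 136 (x) x 70 (y) x 40 mm high, with three pockets 17 x 43 mm and 34 mm deep in a row along its x axis, 40 mm apart; origin: centre of its underside. A pocket may be empty
- tub: fixed open grey discard tub, 170 (x) x 130 (y) x 85 mm high, walls 4 mm, for the foil; origin: centre of its underside
- cartridge_a_mid (a point): used test cartridge, a smooth white flat bar 14 (x) x 40 (y) x 100 mm (z), about 80 g, both faces alike, standing upright in a rack pocket, foot 6 mm above the worktop. Point: its centre; z points to the tail (upper end, ribbed), the nose is the lower end, 50 mm from the centre along -z. None when absent
- cartridge_b_mid (a point): used test cartridge, a smooth white flat bar 14 (x) x 40 (y) x 100 mm (z), about 80 g, both faces alike, standing upright in a rack pocket, foot 6 mm above the worktop. Point: its centre; z points to the tail (upper end, ribbed), the nose is the lower end, 50 mm from the centre along -z. None when absent
- cartridge_c_mid (a point): used test cartridge, a smooth white flat bar 14 (x) x 40 (y) x 100 mm (z), about 80 g, both faces alike, standing upright in a rack pocket, foot 6 mm above the worktop. Point: its centre; z points to the tail (upper end, ribbed), the nose is the lower end, 50 mm from the centre along -z. None when absent
- foil_a_mid (a point): crumpled foil cover, about 32 (x) x 51 (y) x 26 mm, rigid, 12 g; point: its centre, 13 mm above its underside. When present it lies in the gutter of the drip ledge, its length along the gutter. Listed as None when absent
- foil_b_mid (a point): crumpled foil cover, about 32 (x) x 51 (y) x 26 mm, rigid, 12 g; point: its centre, 13 mm above its underside. When present it lies on the worktop in front of the box. Listed as None when absent
- foil_c_mid (a point): crumpled foil cover, about 32 (x) x 51 (y) x 26 mm, rigid, 12 g; point: its centre, 13 mm above its underside. When present it lies on the worktop in front of the box. Listed as None when absent
- bench_timer: bystander: bench timer, 64 x 64 x 20 mm, origin at its underside
- wash_bottle: bystander: squeeze bottle with a bent spout, 66 x 96 x 186 mm, origin at its underside
- bottle_amber: bystander: amber reagent bottle with a red cap, 68 mm across, 150 mm high, origin at its underside

How it is judged (in metres and radians):
On the way:
1. a cartridge gripped in the fingers is being turned by the waste box: touching it, off the worktop, its long axis 34 to 72 degrees from upright (((angle between cartridge_a_mid's own z axis and vertical between 0.6 and 1.25 rad and height (world z) of cartridge_a_mid above 0.13 m and contact force between the fingers and cartridge_a above 2 N and contact force between cartridge_a and waste_box above 0.3 N) or (angle between cartridge_b_mid's own z axis and vertical between 0.6 and 1.25 rad and height (world z) of cartridge_b_mid above 0.13 m and contact force between the fingers and cartridge_b above 2 N and contact force between cartridge_b and waste_box above 0.3 N) or (angle between cartridge_c_mid's own z axis and vertical between 0.6 and 1.25 rad and height (world z) of cartridge_c_mid above 0.13 m and contact force between the fingers and cartridge_c above 2 N and contact force between cartridge_c and waste_box above 0.3 N))), for 0.05 s.
At the end, for the whole second after the job is handed in: every cartridge present lies inside the waste box (its centre within the walls and below the sill), the flap is shut to within 0.12 rad, and every foil cover present lies at rest inside the discard tub, its centre below the rim (x of cartridge_a_mid in the frame of waste_box between -0.078 and 0.1 m and y of cartridge_a_mid in the frame of waste_box between -0.072 and 0.072 m and z of cartridge_a_mid in the frame of waste_box between 0 and 0.125 m and x of cartridge_b_mid in the frame of waste_box between -0.078 and 0.1 m and y of cartridge_b_mid in the frame of waste_box between -0.072 and 0.072 m and z of cartridge_b_mid in the frame of waste_box between 0 and 0.125 m and x of cartridge_c_mid in the frame of waste_box between -0.078 and 0.1 m and y of cartridge_c_mid in the frame of waste_box between -0.072 and 0.072 m and z of cartridge_c_mid in the frame of waste_box between 0 and 0.125 m and x of foil_a_mid in the frame of tub between -0.082 and 0.082 m and y of foil_a_mid in the frame of tub between -0.062 and 0.062 m and z of each of foil_a_mid, foil_b_mid, foil_c_mid in the frame of tub below 0.08 m and linear speed of each of foil_a, foil_b, foil_c below 0.03 m/s and x of foil_b_mid in the frame of tub between -0.082 and 0.082 m and y of foil_b_mid in the frame of tub between -0.062 and 0.062 m and x of foil_c_mid in the frame of tub between -0.082 and 0.082 m and y of foil_c_mid in the frame of tub between -0.062 and 0.062 m and value of joint flap below 0.12 rad); the robot touches nothing.
It fails at once if the bench timer is pushed more than 3 cm or tipped over (distance of bench_timer from where it was at the start of the episode above 0.03 m or angle between bench_timer's own z axis and vertical above 0.5 rad).
It fails at once if the wash bottle is pushed more than 3 cm or tipped over (distance of wash_bottle from where it was at the start of the episode above 0.03 m or angle between wash_bottle's own z axis and vertical above 0.5 rad).
It fails at once if the amber bottle is pushed more than 3 cm or tipped over (distance of bottle_amber from where it was at the start of the episode above 0.03 m or angle between bottle_amber's own z axis and vertical above 0.5 rad).
Of cartridge_a, cartridge_b, cartridge_c only 2 to 3 are there at a start; the rules pass over those that are not, and their reading is None.
Of foil_a, foil_b, foil_c only 2 to 3 are there at a start; the rules pass over those that are not, and their reading is None.
At some moment in a run one of foil_b, foil_c may be knocked a few centimetres aside while the robot is not near it.
Once in a run the grip may slacken for a moment while it holds something.
It also fails if it takes over 210 s, if anything falls off the work surface, if the arm or the gripper's body presses on something with over 40 N, if the wrist force passes 120 N, or if a joint passes its speed limit or range.

## Working session

There is one attempt and no reset: what is moved stays moved. The work goes in short steps, Python scripts to look and compute and a shell command to move; the robot and the scene stay as the last step left them, time stands still between calls to the robot, and variables do not carry over. Pictures are saved under pics/ and viewed, about 12 in all and at most 16, crops included, and the job is handed in when it is done.

```bash
mkdir -p pics; ls; cat > h.py <<'E'
import numpy as np, cv2
from workcell import env
from scipy.spatial.transform import Rotation as R
def save(cam,fn):
    f=env.grab_frame(cam); cv2.imwrite('pics/'+fn,f['frame'][:,:,::-1]); return f
def ray(f,uv,cam):
    K=np.array(f['intrinsics']);T=np.array(f['extrinsics'])
    x=(uv[0]-K[0,2])/K[0,0];y=(uv[1]-K[1,2])/K[1,1]
    if cam=='wrist':
        r=np.hypot(x,y);d=np.array([np.sin(r)*x/max(r,1e-9),np.sin(r)*y/max(r,1e-9),np.cos(r)])
    else: d=np.array([x,y,1.])
    return T[:3,3],T[:3,:3]@(d/np.linalg.norm(d))
def atz(f,uv,cam,z):
    o,d=ray(f,uv,cam); return o+d*(z-o[2])/d[2]
def tri(rays):
    A=sum(np.eye(3)-np.outer(d,d) for o,d in rays);b=sum((np.eye(3)-np.outer(d,d))@o for o,d in rays)
    return np.linalg.solve(A,b)
def proj(f,p):
    K=np.array(f['intrinsics']);T=np.linalg.inv(np.array(f['extrinsics']));c=T[:3,:3]@p+T[:3,3];q=K@c;return q[:2]/q[2]
E
python3 - <<'E'
from h import *
np.set_printoptions(precision=1,suppress=True)
print(env.state())
F={c:save(c,c+'0.png') for c in ('scene','top')}
for n,z in [('waste_box',0),('lip',135),('port',150),('rack',0),('tub',0),('cartridge_a_mid',56),('foil_a_mid',13),('bench_timer',0),('wash_bottle',0),('bottle_amber',0)]:
    for c in F:
        for d in env.pinpoint(c,n)[:4]:
            print(n,c,round(d['confidence'],2),np.array(d['uv']),atz(F[c],d['uv'],c,z), atz(F[c],d['uv'],c,136)[:2] if 'foil' in n else '')
E
python3 -c "
import cv2,numpy as np
"
```

```text
pics
{'time_s': 0.0, 'qpos': array([66.8, 18.4, 89.7, -0. , 72. , -1.1]), 'qvel': array([-0.1, -0. , -0. ,  0. ,  0. ,  0. ]), 'effort': array([ -0. , -41.2, -23.2,   0.1,   0. ,  -0. ]), 'ee_pos': array([215.8, 532.8, 403.9]), 'ee_rot': array([-179.9,   -0. ,  158. ]), 'force': array([ 0.1,  0.6, -0.3]), 'torque': array([-0., -0., -0.]), 'gripper_width': 91.36669351182584}
lip scene 0.66 [297.2 217.2] [567.9  20.5 135. ] 
lip top 0.71 [244.5 231.6] [562.   21.4 135. ] 
port scene 0.61 [283.2 218.1] [610.4  23.9 150. ] 
port top 0.97 [240.4 207.3] [616.2  29.  150. ] 
rack scene 0.67 [351.2 306.5] [498.3 253.3   0. ] 
rack scene 0.59 [353.9 297.9] [479.6 231.3   0. ] 
rack top 0.58 [156.7 258.3] [515.9 260.6   0. ] 
tub scene 0.82 [284.  179.7] [ 494.6 -263.9    0. ] 
tub top 0.89 [355.2 257.6] [ 503.7 -259.1    0. ] 
cartridge_a_mid scene 0.77 [365.4 291.4] [466.1 254.1  56. ] 
cartridge_a_mid top 0.66 [153.2 278.3] [463.4 251.3  56. ] 
cartridge_a_mid top 0.54 [148.  204.7] [647.4 269.5  56. ] 
cartridge_a_mid top 0.3 [243.3 218.6] [605.8  29.7  56. ] 
foil_a_mid top 0.58 [242.8 216.1] [619.8  34.1  13. ] [598.1  24.8]
bench_timer scene 0.85 [301.1 333.9] [654.5 284.8   0. ] 
bench_timer top 0.71 [149.1 207.4] [651.9 284.4   0. ] 
wash_bottle scene 0.71 [217.7 190.3] [ 715.6 -285.8    0. ] 
wash_bottle top 0.91 [357.  178.9] [ 717.3 -277.2    0. ] 
bottle_amber scene 0.95 [227.  168.9] [ 658.4 -375.4    0. ] 
bottle_amber scene 0.43 [220.4 191.1] [ 708.3 -279.4    0. ] 
bottle_amber top 0.68 [403.3 202. ] [ 649.9 -398.9    0. ] 
bottle_amber top 0.38 [224.5 287.9] [435.   84.5   0. ] 
bottle_amber top 0.34 [150.4 261.6] [507.8 276.7   0. ]
```

View pics/scene0.png

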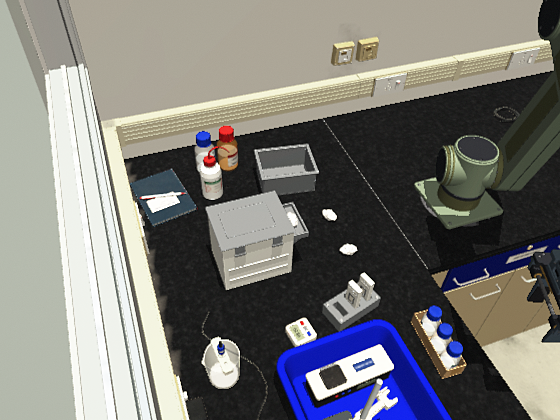

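View pics/top0.png

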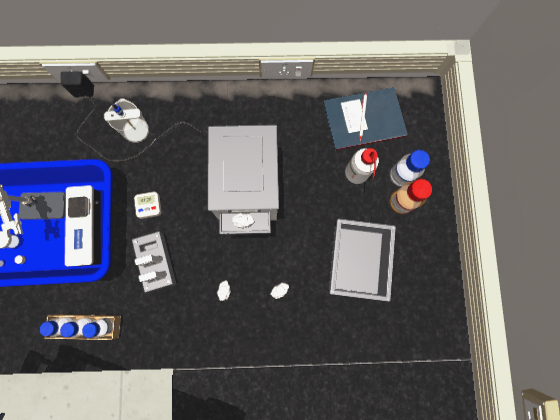

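The scene shows the box front with a foil on its ledge at about (291,217) scene / (243,220) top. There are two foils on the worktop at (224,290) and (279,290) top. Two cartridges stand in the rack at about (148,261) and (150,277), with the far pocket empty. The tub is at (363,260). I'll align the tool and look from near the rack.

```bash
python3 -m handwheel '[{"gripper":100,"travel":[0,0,0],"twist":-0.12},{"gripper":100,"travel":[0,0,0],"twist":-0.12},{"gripper":100,"travel":[0,0,0],"twist":-0.12},{"gripper":100,"travel":[0,0,0],"twist":-0.024},{"gripper":100,"travel":[0,0,0],"twist":0}]' | tail -3
python3 -m handwheel '[{"gripper":100,"travel":[-0.02,-0.027,0],"twist":0},{"gripper":100,"travel":[-0.02,-0.027,0],"twist":0},{"gripper":100,"travel":[-0.02,-0.027,0],"twist":0},{"gripper":100,"travel":[-0.02,-0.027,0],"twist":0},{"gripper":100,"travel":[-0.02,-0.027,0],"twist":0}]'|tail -3
python3 -m handwheel '[{"gripper":100,"travel":[-0.02,-0.027,0],"twist":0},{"gripper":100,"travel":[-0.02,-0.027,0],"twist":0},{"gripper":100,"travel":[-0.02,-0.027,0],"twist":0},{"gripper":100,"travel":[-0.02,-0.027,0],"twist":0},{"gripper":100,"travel":[0,0,0],"twist":0}]'
python3 - <<'E'
from h import *
np.set_printoptions(precision=1,suppress=True)
s=env.state();print(s['ee_pos'],s['ee_rot'])
F=save('wrist','w1.png');print(F['intrinsics'],F['extrinsics'])
for n,z in [('rack',0),('cartridge_a_mid',56),('foil_b_mid',13),('foil_a_mid',136),('lip',135),('port',150)]:
    for d in env.pinpoint('wrist',n)[:3]: print(n,round(d['confidence'],2),np.array(d['uv']),atz(F,d['uv'],'wrist',z))
E
```

```text
ee_rot: [180.0, 0.0, 179.9]
force: [0.4, 0.0, 0.2]
gripper_width: 91.3
ee_rot: [180.0, 0.0, 179.8]
force: [0.5, -0.1, -0.6]
gripper_width: 90.8
time_s: 2.35
ee_pos: [398.0, 286.2, 404.9]
ee_rot: [-179.9, 0.1, 179.5]
force: [-0.1, -0.3, -0.1]
gripper_width: 91.2
[398.  286.2 404.9] [-179.9    0.1  179.5]
[[325.2   0.  278.8]
 [  0.  325.2 202.8]
 [  0.    0.    1. ]] [[  0.    1.    0.3 324.9]
 [  1.   -0.   -0.  286.5]
 [ -0.    0.3  -1.  384.5]
 [  0.    0.    0.    1. ]]
rack 0.67 [259.9 255.9] [499.8 259.3   0. ]
cartridge_a_mid 0.56 [244.7 249.8] [467.  246.6  56. ]
foil_b_mid 0.61 [ 41.2 206. ] [427.2 -62.6  13. ]
lip 0.49 [261.9 262.3] [444.4 270.3 135. ]
lip 0.47 [247.  252.3] [435.1 258.1 135. ]
```

View pics/w1.png

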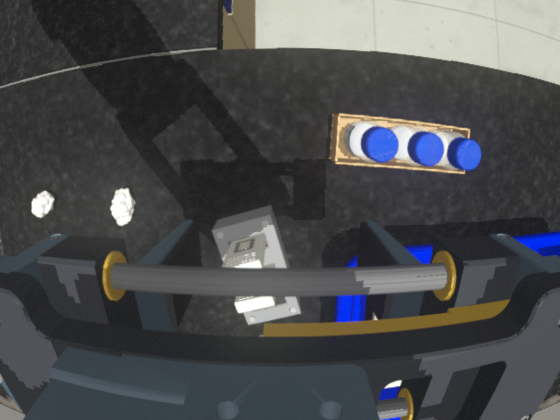

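The wrist view shows two foils at (42,204) and (122,206), and the rack with its cartridges at about (245,260), yawed some way. Next I'll enlarge the rack and ledge.

```bash
python3 - <<'E'
from h import *
np.set_printoptions(precision=1,suppress=True)
t=cv2.imread('pics/top0.png');s=cv2.imread('pics/scene0.png')
c=[t[225:300,120:190],t[195:245,195:290],s[265:335,315:390],s[185:255,260:320]]
c=[cv2.resize(i,(400,300),interpolation=cv2.INTER_CUBIC) if 0 else cv2.copyMakeBorder(k:=cv2.resize(i,None,fx=4,fy=4,interpolation=cv2.INTER_CUBIC),0,300-k.shape[0],0,400-k.shape[1],cv2.BORDER_CONSTANT) for i in c]
cv2.imwrite('pics/m1.png',np.vstack([np.hstack(c[:2]),np.hstack(c[2:])]))
F=env.grab_frame('top')
for n,z in [('rack',40),('waste_box',177),('tub',85),('foil_b_mid',13),('cartridge_a_mid',100)]:
    for d in env.trace('top',n)[:4]:
        m=np.argwhere(d['pixels'])[:,::-1]
        P=np.array([atz(F,q,'top',z)[:2] for q in m]).astype(np.float32)
        r=cv2.minAreaRect(P);print(n,round(d['confidence'],2),d['uv'],r, np.median(P,0))
E
```

```text
rack 0.94 [154.5, 255.5] ((505.5146179199219, 255.89541625976562), (140.9584503173828, 81.94501495361328), 15.404597282409668) [518.  252.1]
rack 0.26 [145.4, 263.3] ((506.1778259277344, 271.2488098144531), (26.42806625366211, 56.864070892333984), 17.16724967956543) [506.7 271.5]
waste_box 0.55 [241.6, 176.1] ((677.9130249023438, 20.085922241210938), (253.22157287597656, 161.57395935058594), 0.2592812776565552) [683.4  20.1]
tub 0.84 [359.7, 259.9] ((495.151611328125, -257.75), (148.80528259277344, 184.5070343017578), 80.90321350097656) [ 492.8 -258.3]
foil_b_mid 0.49 [279.0, 294.0] ((424.0950927734375, -57.474082946777344), (27.008176803588867, 44.325592041015625), 24.592205047607422) [423.8 -56.2]
cartridge_a_mid 0.74 [151.2, 275.1] ((466.3851623535156, 242.9518280029297), (22.032617568969727, 56.351707458496094), 6.517523288726807) [466.7 242.9]
cartridge_a_mid 0.36 [239.5, 220.1] ((593.8139038085938, 29.625152587890625), (52.946327209472656, 31.655929565429688), 88.56610107421875) [594.8  31.8]
```

View pics/m1.png

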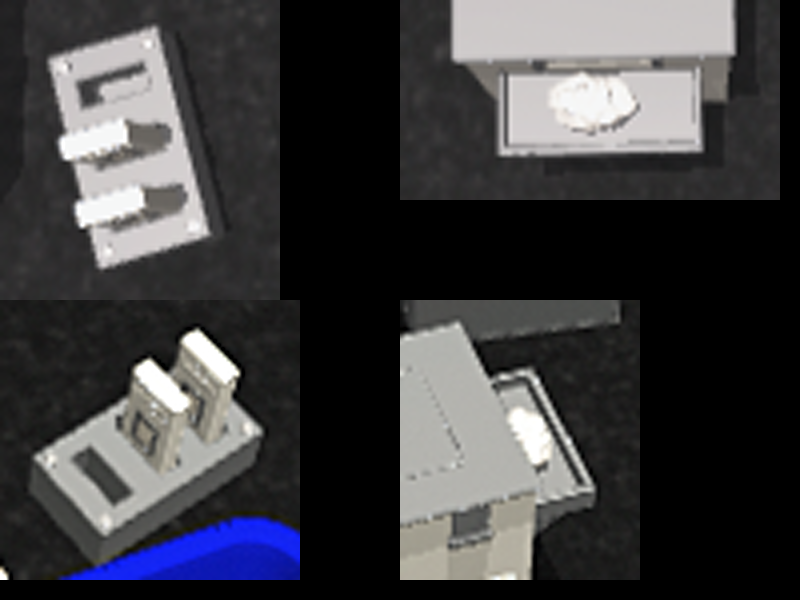

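```bash
python3 - <<'E'
from h import *
np.set_printoptions(precision=1,suppress=True)
F=env.grab_frame('top');A=lambda p,z:atz(F,p,'top',z)[:2]
r=np.array([A(p,40) for p in [(133,238.75),(159.5,232),(173.25,284.5),(145,292)]]);print(r,r.mean(0))
a=lambda v:np.degrees(np.arctan2(v[1],v[0]))
print(a(r[0]-r[3]),a(r[1]-r[2]),a(r[0]-r[1]),a(r[3]-r[2]),np.linalg.norm(r[0]-r[3]),np.linalg.norm(r[1]-r[2]),np.linalg.norm(r[1]-r[0]))
print('lip outer',A((220,233.75),135),A((270.5,232.5),135),'foil',A((243,220.5),140),A((243,220.5),136))
print('cart',A((143.75,260.25),106),A((147.5,276.75),106),'foils',A((224,290.5),18),A((279.5,290.5),18))
yaw=np.radians((a(r[0]-r[3])+a(r[1]-r[2]))/2)
for k in (-40,0,40): print(r.mean(0)+k*np.array([np.cos(yaw),np.sin(yaw)]))
G=env.grab_frame('scene');q=lambda p,z:atz(G,p,'scene',z)[:2]
# scene crop
print('scene cart',q((315+160/4,265+85/4),106),q((315+209/4,265+55/4),106))
print('scene lip outer corners',q((260+195/4,185+193/4),135),q((260+138/4,185+70/4),135))
E
```

```text
[[563.9 309.7]
 [579.4 243.5]
 [447.1 206.2]
 [430.8 275.3]] [505.3 258.7]
14.476286201447376 15.738670918183221 103.17520503055945 103.27467860118634 137.41292949934456 137.39181469427706 67.9233454622368
lip outer [558.5  77.6] [558.4 -38.3] foil [587.1  24.2] [587.8  24.5]
cart [504.5 259.2] [466.2 249.3] foils [428.6  83.5] [424.6 -57.1]
[466.7 248.3]
[505.3 258.7]
[543.9 269.1]
scene cart [506.3 259.9] [466.9 249.5]
scene lip outer corners [560.2  84. ] [554.4 -34. ]
```

```bash
python3 -m handwheel '[{"gripper":77,"travel":[-0.024,-0.032,0],"twist":-0.005},{"gripper":77,"travel":[-0.024,-0.032,0],"twist":0},{"gripper":77,"travel":[-0.024,-0.032,0],"twist":0},{"gripper":77,"travel":[-0.024,-0.032,0],"twist":0},{"gripper":77,"travel":[-0.024,-0.032,0],"twist":0}]'|tail -1
python3 -m handwheel '[{"gripper":77,"travel":[-0.024,-0.032,0],"twist":0},{"gripper":77,"travel":[-0.024,-0.032,0],"twist":0},{"gripper":77,"travel":[-0.021,-0.037,0],"twist":0},{"gripper":77,"travel":[0,0,0.02],"twist":0},{"gripper":77,"travel":[0,0,0],"twist":0}]'
python3 - <<'E'
from h import *
np.set_printoptions(precision=1,suppress=True)
s=env.state();print(s['ee_pos'],s['ee_rot'])
F=save('wrist','w2.png')
for n,z in [('foil_a_mid',136),('lip',135),('port',150)]:
    for d in env.pinpoint('wrist',n)[:3]: print(n,round(d['confidence'],2),np.array(d['uv']),atz(F,d['uv'],'wrist',z),atz(F,d['uv'],'wrist',13))
E
```

```text
gripper_width: 70.3
time_s: 3.93
ee_pos: [585.4, 28.1, 381.4]
ee_rot: [180.0, -0.3, -180.0]
force: [-1.1, 0.4, -1.6]
gripper_width: 70.3
[585.4  28.1 381.4] [ 180.    -0.3 -180. ]
foil_a_mid 0.97 [274.6 225.5] [588.3  24.4 136. ] [629.8  22.6  13. ]
lip 0.74 [265.7 194. ] [564.9  18.2 135. ] [593.2  13.   13. ]
port 0.93 [268.2 260.7] [610.2  20.  150. ] [673.6  14.9  13. ]
```

View pics/w2.png

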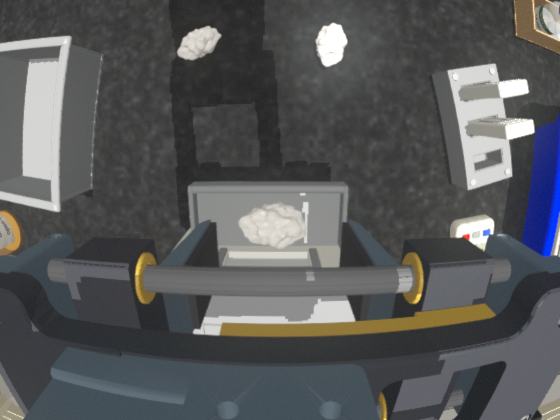

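The wrist view shows the foil in the gutter at (275,226). The lip is at about x=565 and the port face at about 610, centred on y≈19.5, and all of this agrees with the top view. Grasping the foil.

```bash
python3 -m handwheel '[{"gripper":77,"travel":[-0.002,-0.004,0.02],"twist":0},{"gripper":77,"travel":[0,0,0.02],"twist":0},{"gripper":77,"travel":[0,0,0.012],"twist":0},{"gripper":77,"travel":[0,0,0.008],"twist":0},{"gripper":77,"travel":[0,0,0],"twist":0}]' 12
python3 -m handwheel '[{"gripper":20,"travel":[0,0,0],"twist":0},{"gripper":20,"travel":[0,0,0],"twist":0},{"gripper":20,"travel":[0,0,0],"twist":0},{"gripper":20,"travel":[0,0,0],"twist":0},{"gripper":20,"travel":[0,0,0],"twist":0}]' 12
python3 -m handwheel '[{"gripper":20,"travel":[0,0,-0.005],"twist":0},{"gripper":20,"travel":[0,0,-0.015],"twist":0},{"gripper":20,"travel":[0,0,-0.03],"twist":0},{"gripper":20,"travel":[0,0,-0.03],"twist":0},{"gripper":20,"travel":[0,0,0],"twist":0}]'
```

```text
time_s: 4.55
ee_pos: [586.5, 27.3, 324.0]
ee_rot: [180.0, -0.1, -179.7]
force: [-0.4, -0.1, -0.8]
gripper_width: 70.0
time_s: 4.97
ee_pos: [587.4, 26.4, 325.7]
ee_rot: [180.0, 0.1, -179.8]
force: [0.5, 1.3, 3.2]
gripper_width: 47.6
time_s: 5.38
ee_pos: [588.1, 26.2, 411.3]
ee_rot: [180.0, 0.7, -179.8]
force: [0.6, -0.8, 1.3]
gripper_width: 47.6
```

```bash
python3 -m handwheel '[{"gripper":20,"travel":[0.009,-0.029,0],"twist":0},{"gripper":20,"travel":[0.009,-0.029,0],"twist":0},{"gripper":20,"travel":[0.009,-0.029,0],"twist":0},{"gripper":20,"travel":[0.009,-0.029,0],"twist":0},{"gripper":20,"travel":[0.009,-0.029,0],"twist":0}]' | tail -1
python3 -m handwheel '[{"gripper":20,"travel":[0.009,-0.029,0],"twist":0},{"gripper":20,"travel":[0.009,-0.029,0],"twist":0},{"gripper":20,"travel":[0.009,-0.029,0],"twist":0},{"gripper":20,"travel":[0.009,-0.029,0],"twist":0},{"gripper":20,"travel":[0.009,-0.027,0],"twist":0}]' | tail -1
python3 -m handwheel '[{"gripper":20,"travel":[0,0,0],"twist":0},{"gripper":20,"travel":[0,0,0],"twist":0}]'
python3 - <<'E'
from h import *
np.set_printoptions(precision=1,suppress=True)
F=save('wrist','w3.png')
for n,z in [('tub',0),('foil_b_mid',13)]:
    for d in env.pinpoint('wrist',n)[:4]: print(n,round(d['confidence'],2),np.array(d['uv']),atz(F,d['uv'],'wrist',z))
E
```

```text
gripper_width: 48.0
gripper_width: 47.9
time_s: 6.38
ee_pos: [497.8, -263.3, 404.6]
ee_rot: [180.0, -0.0, -179.9]
force: [-0.4, 0.7, 0.2]
gripper_width: 48.2
tub 0.82 [281.1 178. ] [ 496.7 -261.1    0. ]
foil_b_mid 0.57 [444.3 126.5] [426.3 -59.3  13. ]
```

View pics/w3.png

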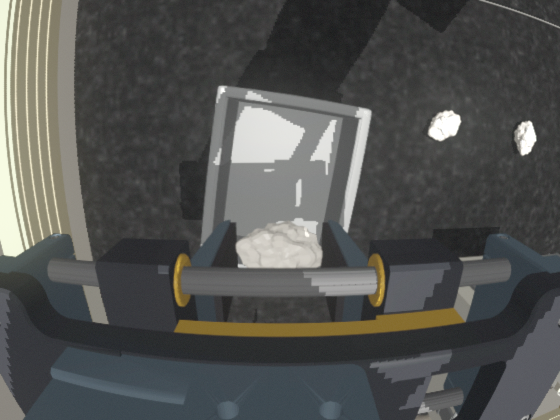

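```bash
python3 -m handwheel '[{"gripper":20,"travel":[0,0,0.035],"twist":0},{"gripper":20,"travel":[0,0,0.035],"twist":0},{"gripper":20,"travel":[0,0,0.035],"twist":0},{"gripper":20,"travel":[0,0,0.035],"twist":0},{"gripper":20,"travel":[0,0,0],"twist":0}]' | tail -5
python3 -m handwheel '[{"gripper":66,"travel":[0,0,0],"twist":0},{"gripper":66,"travel":[0,0,0],"twist":0},{"gripper":66,"travel":[0,0,0],"twist":0},{"gripper":66,"travel":[0,0,-0.02],"twist":0},{"gripper":66,"travel":[0,0,-0.04],"twist":0}]' | tail -5
python3 -m handwheel '[{"gripper":100,"travel":[0,0,-0.04],"twist":0},{"gripper":100,"travel":[0,0,-0.03],"twist":0},{"gripper":100,"travel":[0.0146,0.041,0],"twist":0},{"gripper":100,"travel":[0.014,0.038,0],"twist":0},{"gripper":100,"travel":[0.014,0.038,0],"twist":0}]' | tail -5
python3 -m handwheel '[{"gripper":100,"travel":[0.014,0.038,0],"twist":0},{"gripper":100,"travel":[0.014,0.038,0],"twist":0},{"gripper":100,"travel":[0.002,0.012,0.01],"twist":0},{"gripper":100,"travel":[0,0,0.02],"twist":0},{"gripper":100,"travel":[0,0,0],"twist":0}]' | tail -5
python3 - <<'E'
from h import *
np.set_printoptions(precision=1,suppress=True)
s=env.state();print(s['time_s'],s['ee_pos'],s['ee_rot'])
for c in('wrist','top'):
  F=save(c,c+'4.png')
  for d in env.pinpoint(c,'foil_b_mid')[:4]: print(c,round(d['confidence'],2),np.array(d['uv']),atz(F,d['uv'],c,13))
  for d in env.trace(c,'foil_b_mid')[:4]:
    P=np.array([atz(F,q,c,13)[:2] for q in np.argwhere(d['pixels'])[:,::-1]]).astype(np.float32)
    l=np.linalg.eigh(np.cov(P.T))[1][:,1];print('tr',c,round(d['confidence'],2),d['uv'],P.mean(0),'long',l,cv2.minAreaRect(P))
E
```

```text
time_s: 6.95
ee_pos: [496.6, -259.7, 258.6]
ee_rot: [179.6, -0.7, -179.7]
force: [-1.9, -0.2, -1.0]
gripper_width: 47.7
time_s: 7.37
ee_pos: [497.6, -261.5, 323.5]
ee_rot: [179.8, -0.3, -179.8]
force: [0.9, -0.8, 0.9]
gripper_width: 60.1
time_s: 7.78
ee_pos: [455.2, -146.1, 397.7]
ee_rot: [-179.9, 0.3, -179.9]
force: [-0.8, 0.5, 0.2]
gripper_width: 89.8
time_s: 8.2
ee_pos: [424.3, -58.0, 364.7]
ee_rot: [180.0, -0.0, -179.6]
force: [-1.2, 0.9, 0.4]
gripper_width: 91.0
8.2 [424.3 -58.  364.7] [ 180.    -0.  -179.6]
wrist 0.61 [277.1 190.6] [426.5 -60.4  13. ]
tr wrist 0.8 [276.0, 186.9] [424.  -59.6] long [-0.6  0.8] ((424.8050231933594, -59.41789627075195), (34.666954040527344, 43.2254524230957), 63.59151077270508)
```

View pics/wrist4.png

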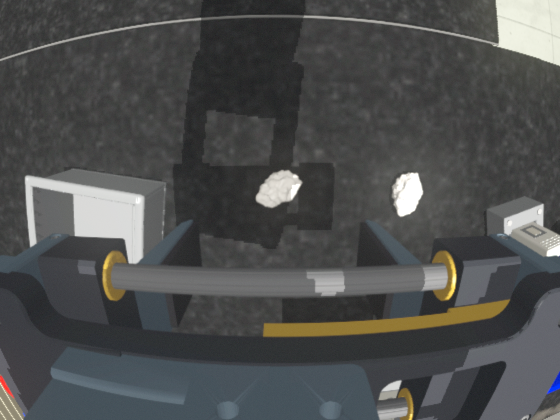

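Foil at (278,189), long axis tilted about 28° from y; the tub foil is out of sight, checked later. Grasping this one along its length.

```bash
python3 -m handwheel '[{"gripper":100,"travel":[-0.001,-0.0015,0.02],"twist":0},{"gripper":100,"travel":[0,0,0.035],"twist":-0.12},{"gripper":100,"travel":[0,0,0.035],"twist":-0.12},{"gripper":100,"travel":[0,0,0.035],"twist":-0.12},{"gripper":100,"travel":[0,0,0.025],"twist":-0.12}]' | tail -5
python3 -m handwheel '[{"gripper":100,"travel":[0,0,0.012],"twist":0},{"gripper":100,"travel":[0,0,0.004],"twist":0},{"gripper":20,"travel":[0,0,0],"twist":0},{"gripper":20,"travel":[0,0,0],"twist":0},{"gripper":20,"travel":[0,0,0],"twist":0}]' | tail -5
python3 -m handwheel '[{"gripper":20,"travel":[0,0,0],"twist":0},{"gripper":20,"travel":[0,0,0],"twist":0},{"gripper":20,"travel":[0,0,0],"twist":0},{"gripper":20,"travel":[0,0,-0.01],"twist":0},{"gripper":20,"travel":[0,0,-0.03],"twist":0}]' | tail -5
```

```text
time_s: 8.92
ee_pos: [426.3, -61.1, 213.0]
ee_rot: [180.0, -0.1, -152.0]
force: [-0.0, 0.5, -0.1]
gripper_width: 91.0
time_s: 9.33
ee_pos: [427.3, -60.9, 199.9]
ee_rot: [-179.9, 0.1, -152.3]
force: [0.3, -0.1, 0.9]
gripper_width: 74.3
time_s: 9.75
ee_pos: [425.2, -60.4, 236.8]
ee_rot: [179.7, -0.4, -152.3]
force: [-0.7, 0.0, -0.4]
gripper_width: 48.7
```

```bash
python3 -m handwheel '[{"gripper":20,"travel":[0,0,-0.03],"twist":0.12},{"gripper":20,"travel":[0,0,-0.03],"twist":0.12},{"gripper":20,"travel":[0,0,-0.03],"twist":0.12},{"gripper":20,"travel":[0,0,-0.02],"twist":0.12},{"gripper":20,"travel":[0,0,0],"twist":0}]' | tail -5
python3 -m handwheel '[{"gripper":20,"travel":[-0.01,-0.04,0],"twist":0},{"gripper":20,"travel":[-0.01,-0.04,0],"twist":0},{"gripper":20,"travel":[-0.01,-0.04,0],"twist":0},{"gripper":20,"travel":[-0.01,-0.04,0],"twist":0},{"gripper":20,"travel":[-0.01,-0.04,0],"twist":0}]' | tail -5
python3 -m handwheel '[{"gripper":20,"travel":[0,0,0.03],"twist":0},{"gripper":20,"travel":[0,0,0.03],"twist":0},{"gripper":20,"travel":[0,0,0.025],"twist":0},{"gripper":20,"travel":[0,0,0],"twist":0},{"gripper":66,"travel":[0,0,0],"twist":0}]' | tail -5
python3 -m handwheel '[{"gripper":66,"travel":[0,0,0],"twist":0},{"gripper":66,"travel":[0,0,0],"twist":0},{"gripper":66,"travel":[0,0,-0.02],"twist":0},{"gripper":66,"travel":[0,0,-0.04],"twist":0},{"gripper":66,"travel":[0,0,-0.035],"twist":0}]' | tail -5
python3 - <<'E'
from h import *
np.set_printoptions(precision=1,suppress=True)
s=env.state();print(s['time_s'],s['ee_pos'],s['ee_rot'])
for c in('wrist',):
  F=save(c,c+'5.png')
  for d in env.pinpoint(c,'foil_b_mid')[:4]: print(c,round(d['confidence'],2),np.array(d['uv']),atz(F,d['uv'],c,13))
E
```

```text
time_s: 10.17
ee_pos: [427.5, -60.8, 353.1]
ee_rot: [-179.9, 0.6, -179.9]
force: [0.6, -1.5, 0.4]
gripper_width: 48.5
time_s: 10.58
ee_pos: [477.2, -262.2, 347.7]
ee_rot: [179.9, -0.1, -179.6]
force: [0.7, 0.4, -0.1]
gripper_width: 48.7
time_s: 11.0
ee_pos: [476.9, -260.2, 262.2]
ee_rot: [179.9, -0.2, -179.7]
force: [0.7, -0.6, 0.5]
gripper_width: 52.8
time_s: 11.42
ee_pos: [477.3, -260.2, 361.3]
ee_rot: [-180.0, 0.1, -179.7]
force: [0.5, -0.8, 0.8]
gripper_width: 60.0
11.4167 [ 477.3 -260.2  361.3] [-180.     0.1 -179.7]
wrist 0.63 [266.1 232.7] [ 525.8 -274.5   13. ]
wrist 0.2 [278.7 203. ] [ 492.7 -261.1   13. ]
```

View pics/wrist5.png

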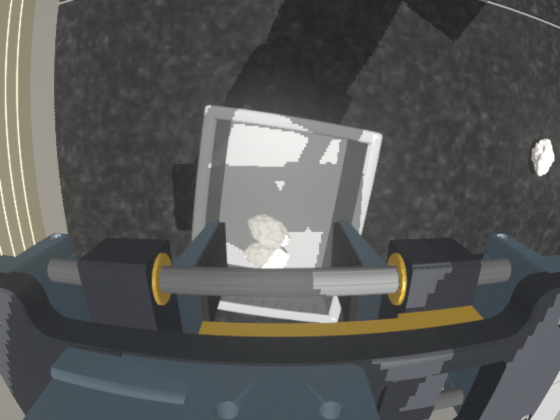

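Both foils lie in the tub at (268,232) and (260,255). Moving to the third.

```bash
python3 -m handwheel '[{"gripper":100,"travel":[0.0055,0.038,0],"twist":0},{"gripper":100,"travel":[0.0055,0.038,0],"twist":0},{"gripper":100,"travel":[0.0055,0.038,0],"twist":0},{"gripper":100,"travel":[0.0055,0.038,0],"twist":0},{"gripper":100,"travel":[0.0055,0.038,0],"twist":0}]' | tail -1
python3 -m handwheel '[{"gripper":100,"travel":[0.0055,0.038,0],"twist":0},{"gripper":100,"travel":[0.0055,0.038,0],"twist":0},{"gripper":100,"travel":[0.0055,0.038,0],"twist":0},{"gripper":100,"travel":[0.0055,0.038,0],"twist":0},{"gripper":100,"travel":[0,0,0],"twist":0}]' | tail -1
python3 - <<'E'
from h import *
np.set_printoptions(precision=2,suppress=True)
s=env.state();print(s['time_s'],s['ee_pos'],s['ee_rot'])
for c in('wrist','top'):
  F=save(c,c+'6.png')
  for d in env.pinpoint(c,'foil_b_mid')[:4]: print(c,round(d['confidence'],2),np.array(d['uv']),atz(F,d['uv'],c,13))
  for d in env.trace(c,'foil_b_mid')[:4]:
    P=np.array([atz(F,q,c,13)[:2] for q in np.argwhere(d['pixels'])[:,::-1]]).astype(np.float32)
    l=np.linalg.eigh(np.cov(P.T))[1][:,1];print('tr',c,round(d['confidence'],2),d['uv'],P.mean(0),'long',l,cv2.minAreaRect(P))
E
```

```text
gripper_width: 90.1
gripper_width: 91.5
12.35 [425.14  86.25 359.88] [ 179.81    0.13 -179.37]
wrist 0.64 [ 18.1 256.8] [ 524.41 -287.3    13.  ]
tr wrist 0.54 [15.3, 250.6] [ 516.15 -288.41] long [-0.51  0.86] ((516.2875366210938, -288.1036071777344), (10.642190933227539, 24.2491512298584), 31.12624740600586)
top 0.57 [361.3 250.9] [ 519.87 -273.33   13.  ]
tr top 0.67 [359.2, 249.0] [ 522.5  -269.17] long [0.34 0.94] ((522.3853759765625, -268.8331298828125), (39.39094161987305, 31.306135177612305), 88.45606231689453)
```

View pics/wrist6.png

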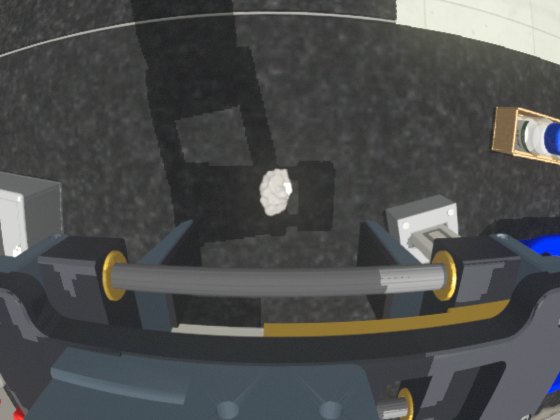

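The third foil shows at (275,191), so about (427,83), unmoved, with its long axis along x. Gripping across its width.

```bash
python3 -m handwheel '[{"gripper":100,"travel":[-0.002,-0.003,0.02],"twist":0},{"gripper":100,"travel":[0,0,0.035],"twist":0.1},{"gripper":100,"travel":[0,0,0.035],"twist":0.1},{"gripper":100,"travel":[0,0,0.035],"twist":0},{"gripper":100,"travel":[0,0,0.023],"twist":0}]' | tail -5
python3 -m handwheel '[{"gripper":100,"travel":[0,0,0.012],"twist":0},{"gripper":100,"travel":[0,0,0.004],"twist":0},{"gripper":10,"travel":[0,0,0],"twist":0},{"gripper":10,"travel":[0,0,0],"twist":0},{"gripper":10,"travel":[0,0,0],"twist":0}]' | tail -5
python3 -m handwheel '[{"gripper":10,"travel":[0,0,0],"twist":0},{"gripper":10,"travel":[0,0,0],"twist":0},{"gripper":10,"travel":[0,0,0],"twist":0},{"gripper":10,"travel":[0,0,0],"twist":0},{"gripper":10,"travel":[0,0,0],"twist":0}]' | tail -5
python3 -m handwheel '[{"gripper":10,"travel":[0,0,-0.01],"twist":0},{"gripper":10,"travel":[0,0,-0.03],"twist":0},{"gripper":10,"travel":[0,0,-0.03],"twist":-0.1},{"gripper":10,"travel":[0,0,-0.03],"twist":-0.1},{"gripper":10,"travel":[0,0,-0.04],"twist":0}]' | tail -5
```

```text
time_s: 13.07
ee_pos: [427.9, 76.8, 208.4]
ee_rot: [-179.9, -0.2, 168.6]
force: [-0.5, -0.1, -0.3]
gripper_width: 90.9
time_s: 13.48
ee_pos: [429.2, 78.0, 195.8]
ee_rot: [179.9, 0.1, 168.7]
force: [-0.2, -0.3, 0.8]
gripper_width: 74.0
time_s: 13.9
ee_pos: [428.5, 78.4, 195.0]
ee_rot: [180.0, 0.0, 168.8]
force: [0.4, 0.9, 0.9]
gripper_width: 40.8
time_s: 14.32
ee_pos: [427.6, 78.3, 334.9]
ee_rot: [-180.0, -0.2, -179.6]
force: [0.7, -0.6, -1.4]
gripper_width: 9.2
```

The foil slipped out while lifting. Looking again.

```bash
python3 -m handwheel '[{"gripper":100,"travel":[0,0,-0.02],"twist":0},{"gripper":100,"travel":[0,0,0],"twist":0},{"gripper":100,"travel":[0,0,0],"twist":0},{"gripper":100,"travel":[0,0,0],"twist":0},{"gripper":100,"travel":[0,0,0],"twist":0}]' | tail -5
python3 - <<'E'
from h import *
np.set_printoptions(precision=2,suppress=True)
F=save('wrist','wrist7.png')
for d in env.trace('wrist','foil_b_mid')[:4]: print(round(d['confidence'],2),d['uv'],atz(F,d['uv'],'wrist',13))
im=F['frame'].astype(int);P=[]
for v in range(120,260):
  for u in range(180,380):
    p=atz(F,(u,v),'wrist',13)
    if im[v,u].min()>110 and abs(p[0]-428)<60 and abs(p[1]-80)<70: P.append(p[:2])
P=np.array(P,np.float32);l=np.linalg.eigh(np.cov(P.T));print(len(P),P.mean(0),np.median(P,0),l,cv2.minAreaRect(P))
E
```

```text
time_s: 14.73
ee_pos: [427.9, 78.3, 353.2]
ee_rot: [-180.0, -0.2, -179.8]
force: [-0.4, -0.4, -0.0]
gripper_width: 40.2
1214 [427.32  82.15] [426.94  81.8 ] EighResult(eigenvalues=array([ 63.78, 163.09]), eigenvectors=array([[-0.08, -1.  ],
       [-1.  ,  0.08]])) ((428.4139709472656, 82.66864776611328), (49.8444938659668, 32.3239631652832), 0.325840026140213)
```

View pics/wrist7.png

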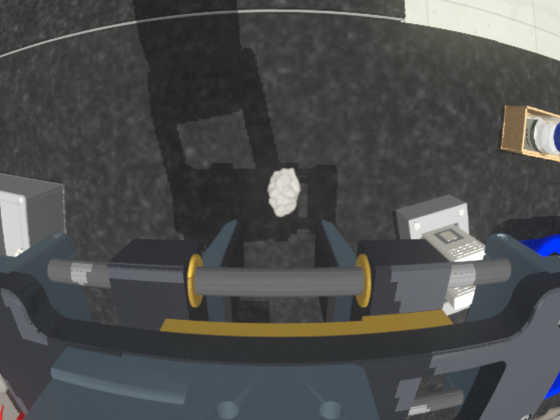

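The foil never moved; it is now at (285,191). The fingers were still closing when I lifted, so I'll repeat with a full closing time.

```bash
python3 -m handwheel '[{"gripper":85,"travel":[0,0.004,0.02],"twist":0},{"gripper":85,"travel":[0,0,0.02],"twist":0},{"gripper":85,"travel":[0,0,0.02],"twist":0},{"gripper":85,"travel":[0,0,0.03],"twist":0},{"gripper":85,"travel":[0,0,0.03],"twist":0}]' | tail -5
python3 -m handwheel '[{"gripper":85,"travel":[0,0,0.022],"twist":0},{"gripper":85,"travel":[0,0,0.012],"twist":0},{"gripper":85,"travel":[0,0,0.003],"twist":0},{"gripper":10,"travel":[0,0,0],"twist":0},{"gripper":10,"travel":[0,0,0],"twist":0}]' | tail -5
python3 -m handwheel '[{"gripper":10,"travel":[0,0,0],"twist":0},{"gripper":10,"travel":[0,0,0],"twist":0},{"gripper":10,"travel":[0,0,0],"twist":0},{"gripper":10,"travel":[0,0,0],"twist":0},{"gripper":10,"travel":[0,0,0],"twist":0}]' | tail -5
python3 -m handwheel '[{"gripper":10,"travel":[0,0,0],"twist":0},{"gripper":10,"travel":[0,0,0],"twist":0},{"gripper":10,"travel":[0,0,0],"twist":0},{"gripper":10,"travel":[0,0,0],"twist":0},{"gripper":10,"travel":[0,0,0],"twist":0}]' | tail -5
```

```text
time_s: 15.25
ee_pos: [428.3, 82.4, 233.4]
ee_rot: [180.0, 0.0, -179.8]
force: [1.4, 0.4, -1.0]
gripper_width: 77.0
time_s: 15.67
ee_pos: [428.7, 82.4, 197.9]
ee_rot: [180.0, 0.0, -179.8]
force: [0.3, 0.2, -0.1]
gripper_width: 66.9
time_s: 16.08
ee_pos: [428.5, 82.4, 198.1]
ee_rot: [180.0, 0.1, -179.8]
force: [0.1, 0.9, 0.5]
gripper_width: 34.0
time_s: 16.5
ee_pos: [428.5, 82.4, 198.0]
ee_rot: [180.0, 0.0, -179.8]
force: [-0.6, 1.2, 4.9]
gripper_width: 31.2
```

```bash
python3 -m handwheel '[{"gripper":10,"travel":[0,0,-0.01],"twist":0},{"gripper":10,"travel":[0,0,-0.03],"twist":0},{"gripper":10,"travel":[0,0,-0.04],"twist":0},{"gripper":10,"travel":[0,0,-0.04],"twist":0},{"gripper":10,"travel":[0,0,-0.03],"twist":0}]' | tail -1
python3 -m handwheel '[{"gripper":10,"travel":[-0.004,-0.038,0],"twist":0},{"gripper":10,"travel":[-0.004,-0.038,0],"twist":0},{"gripper":10,"travel":[-0.004,-0.038,0],"twist":0},{"gripper":10,"travel":[-0.004,-0.038,0],"twist":0},{"gripper":10,"travel":[-0.004,-0.038,0],"twist":0}]' | tail -1
python3 -m handwheel '[{"gripper":10,"travel":[-0.004,-0.038,0],"twist":0},{"gripper":10,"travel":[-0.004,-0.038,0],"twist":0},{"gripper":10,"travel":[-0.004,-0.038,0],"twist":0},{"gripper":10,"travel":[-0.004,-0.038,0],"twist":0},{"gripper":10,"travel":[0,0,0],"twist":0}]' | tail -5
python3 -m handwheel '[{"gripper":10,"travel":[0,0,0.03],"twist":0},{"gripper":10,"travel":[0,0,0.03],"twist":0},{"gripper":10,"travel":[0,0,0.025],"twist":0},{"gripper":10,"travel":[0,0,0],"twist":0},{"gripper":50,"travel":[0,0,0],"twist":0}]' | tail -5
python3 -m handwheel '[{"gripper":50,"travel":[0,0,0],"twist":0},{"gripper":50,"travel":[0,0,0],"twist":0},{"gripper":50,"travel":[0,0,0],"twist":0},{"gripper":50,"travel":[0,0,-0.04],"twist":0},{"gripper":50,"travel":[0,0,-0.04],"twist":0}]' | tail -5
python3 - <<'E'
from h import *
np.set_printoptions(precision=2,suppress=True)
for c in('wrist','top'):
  F=save(c,c+'8.png')
  for n in ('foil_b_mid','foil_a_mid'):
   for d in env.pinpoint(c,n)[:4]: print(c,n,round(d['confidence'],2),np.array(d['uv']),atz(F,d['uv'],c,13))
E
```

```text
gripper_width: 31.2
gripper_width: 31.2
time_s: 17.75
ee_pos: [466.5, -265.1, 347.2]
ee_rot: [-179.8, 0.1, 180.0]
force: [0.5, 1.1, -0.0]
gripper_width: 31.1
time_s: 18.17
ee_pos: [465.6, -259.1, 261.7]
ee_rot: [179.9, -0.2, -179.7]
force: [0.0, -0.1, 0.4]
gripper_width: 35.3
time_s: 18.58
ee_pos: [465.4, -259.1, 342.9]
ee_rot: [179.9, -0.2, -179.8]
force: [1.1, -0.3, 0.3]
gripper_width: 45.6
wrist foil_b_mid 0.57 [260.  247.6] [ 521.82 -278.26   13.  ]
wrist foil_a_mid 0.43 [265.5 276.2] [ 555.13 -272.97   13.  ]
top foil_b_mid 0.42 [362.2 251.6] [ 517.99 -275.57   13.  ]
top foil_a_mid 0.74 [359.2 238.7] [ 551.95 -269.87   13.  ]
```

View pics/wrist8.png

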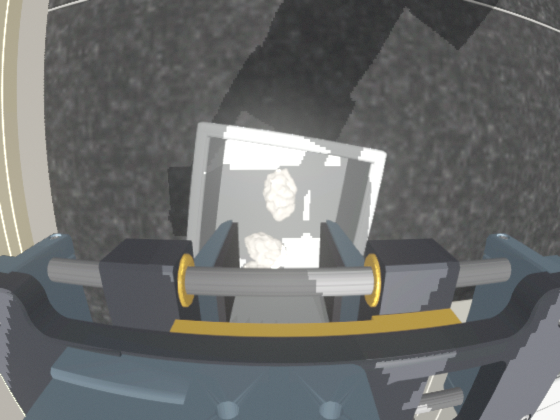

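All three foils are in the tub. Going for the nearer cartridge at about (466.5, 249), with the jaws along the rack's y (yaw about 14°).

```bash
python3 -m handwheel '[{"gripper":80,"travel":[0,0.03,-0.02],"twist":0},{"gripper":80,"travel":[0,0.039,0],"twist":0},{"gripper":80,"travel":[0,0.039,0],"twist":0},{"gripper":80,"travel":[0,0.039,0],"twist":0},{"gripper":80,"travel":[0,0.039,0],"twist":0}]' | tail -1
python3 -m handwheel '[{"gripper":80,"travel":[0,0.039,0],"twist":0},{"gripper":80,"travel":[0,0.039,0],"twist":0},{"gripper":80,"travel":[0,0.039,0],"twist":0},{"gripper":80,"travel":[0,0.039,0],"twist":0},{"gripper":80,"travel":[0,0.039,0],"twist":0}]' | tail -1
python3 -m handwheel '[{"gripper":80,"travel":[0,0.039,0],"twist":0},{"gripper":80,"travel":[0,0.039,0],"twist":0},{"gripper":80,"travel":[0,0.039,0],"twist":-0.12},{"gripper":80,"travel":[0,0,0],"twist":-0.12},{"gripper":80,"travel":[0,0,0],"twist":0}]'
python3 - <<'E'
from h import *
np.set_printoptions(precision=2,suppress=True)
F=save('wrist','wrist9.png')
s=env.state();print(s['ee_pos'],s['ee_rot'])
for n,z in (('cartridge_a_mid',56),('rack',0)):
   for d in env.pinpoint('wrist',n)[:4]: print(n,round(d['confidence'],2),np.array(d['uv']),atz(F,d['uv'],'wrist',z))
   for d in env.trace('wrist',n)[:4]:
     P=np.array([atz(F,q,'wrist',80 if z else 40)[:2] for q in np.argwhere(d['pixels'])[:,::-1]],np.float32); print('tr',n,round(d['confidence'],2),d['uv'],cv2.minAreaRect(P))
E
```

```text
gripper_width: 72.5
gripper_width: 73.0
time_s: 20.13
ee_pos: [463.2, 240.4, 361.0]
ee_rot: [-180.0, -0.2, -165.7]
force: [0.8, 0.1, -1.2]
gripper_width: 72.8
[463.29 239.12 361.19] [-179.94   -0.19 -166.03]
cartridge_a_mid 0.62 [287.2 210.3] [470.36 249.23  56.  ]
tr cartridge_a_mid 0.92 [285.7, 216.2] ((465.88427734375, 248.2449951171875), (33.88852310180664, 43.54801940917969), 16.205856323242188)
rack 0.73 [287.3 208.1] [483.25 254.06   0.  ]
tr rack 0.86 [283.3, 190.4] ((483.64727783203125, 252.351318359375), (102.36920166015625, 70.37718200683594), 15.167466163635254)
```

View pics/wrist9.png

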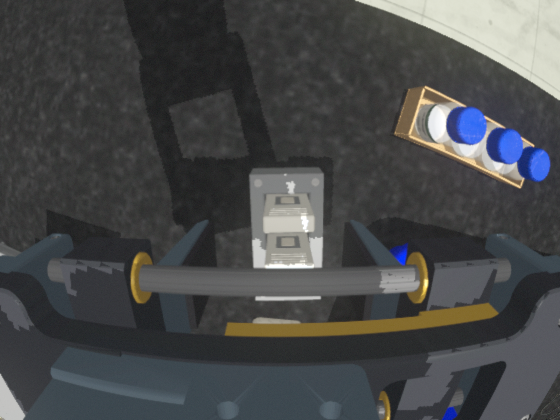

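Rack and both cartridges are aligned with the image, with cartridges at (289,214) and (289,247). Correcting by about 9 mm sideways and descending.

```bash
python3 -m handwheel '[{"gripper":80,"travel":[-0.0055,0.009,0],"twist":0},{"gripper":80,"travel":[0,0,0.03],"twist":0},{"gripper":80,"travel":[0,0,0.03],"twist":0},{"gripper":80,"travel":[0,0,0.015],"twist":0},{"gripper":80,"travel":[0,0,0.007],"twist":0}]' 25 | tail -5
python3 -m handwheel '[{"gripper":20,"travel":[0,0,0],"twist":0},{"gripper":20,"travel":[0,0,0],"twist":0},{"gripper":20,"travel":[0,0,0],"twist":0},{"gripper":20,"travel":[0,0,0],"twist":0},{"gripper":20,"travel":[0,0,0],"twist":0}]' 25 | tail -5
python3 -m handwheel '[{"gripper":20,"travel":[0,0,0],"twist":0},{"gripper":20,"travel":[0,0,0],"twist":0},{"gripper":20,"travel":[0,0,0],"twist":0}]' | tail -5
```

```text
time_s: 20.8
ee_pos: [466.6, 248.1, 278.4]
ee_rot: [-180.0, -0.2, -166.1]
force: [-0.4, -0.6, 0.1]
gripper_width: 73.4
time_s: 21.22
ee_pos: [467.3, 248.7, 281.9]
ee_rot: [180.0, 0.1, -166.0]
force: [-0.0, -0.2, -0.1]
gripper_width: 42.6
time_s: 21.47
ee_pos: [467.2, 248.7, 281.7]
ee_rot: [180.0, 0.1, -166.0]
force: [-0.1, -1.1, 6.2]
gripper_width: 39.7
```

```bash
python3 -m handwheel '[{"gripper":20,"travel":[0,0,-0.01],"twist":0},{"gripper":20,"travel":[0,0,-0.03],"twist":0},{"gripper":20,"travel":[0,0,-0.035],"twist":0},{"gripper":20,"travel":[0,0,-0.04],"twist":0},{"gripper":20,"travel":[0,0,-0.037],"twist":0}]' | tail -5
python3 -m handwheel '[{"gripper":20,"travel":[0,0,0],"twist":0.12},{"gripper":20,"travel":[0,0,0],"twist":0.12},{"gripper":20,"travel":[0,0,0],"twist":0.005},{"gripper":20,"travel":[-0.008,-0.029,0],"twist":0},{"gripper":20,"travel":[-0.008,-0.029,0],"twist":0}]' | tail -5
python3 -m handwheel '[{"gripper":20,"travel":[-0.015,-0.029,0],"twist":0},{"gripper":20,"travel":[-0.015,-0.029,0],"twist":0},{"gripper":20,"travel":[-0.02,-0.029,0],"twist":0},{"gripper":20,"travel":[-0.02,-0.029,0],"twist":0},{"gripper":20,"travel":[-0.015,-0.025,0],"twist":0}]' | tail -5
python3 -m handwheel '[{"gripper":20,"travel":[-0.01,-0.015,0],"twist":0},{"gripper":20,"travel":[-0.009,-0.015,0],"twist":0},{"gripper":20,"travel":[0,0,0],"twist":0}]' | tail -5
```

```text
time_s: 21.88
ee_pos: [466.5, 248.3, 434.8]
ee_rot: [-180.0, -0.0, -166.0]
force: [0.6, -0.6, -0.5]
gripper_width: 39.7
time_s: 22.3
ee_pos: [482.6, 190.7, 432.3]
ee_rot: [-180.0, -0.1, -179.7]
force: [0.3, 0.3, -0.5]
gripper_width: 39.8
time_s: 22.72
ee_pos: [568.7, 47.5, 432.1]
ee_rot: [-180.0, -0.1, -179.9]
force: [0.2, 1.0, -1.3]
gripper_width: 39.8
time_s: 22.97
ee_pos: [588.0, 16.9, 431.7]
ee_rot: [-179.9, -0.1, 179.9]
force: [0.3, 0.5, -1.6]
gripper_width: 39.7
```

```bash
python3 -m handwheel '[{"gripper":20,"travel":[0,0.0025,0.012],"twist":0},{"gripper":20,"travel":[0,0,0.01],"twist":0},{"gripper":20,"travel":[0,0,0.007],"twist":0},{"gripper":20,"travel":[0,0,0],"twist":0},{"gripper":20,"travel":[0,0,0],"twist":0}]' | tail -5
python3 -m handwheel '[{"gripper":20,"travel":[0.008,0,0.001],"twist":0},{"gripper":20,"travel":[0.0085,0,0.001],"twist":0},{"gripper":20,"travel":[0.0107,0,0.0005],"twist":0},{"gripper":20,"travel":[0.0107,0,0.001],"twist":0},{"gripper":20,"travel":[0.01,0,0.003],"twist":0}]' | tail -5
python3 -m handwheel '[{"gripper":20,"travel":[0.0098,0,0.0045],"twist":0},{"gripper":20,"travel":[0.0085,0,0.006],"twist":0},{"gripper":20,"travel":[0.0076,0,0.007],"twist":0},{"gripper":20,"travel":[0,0,0],"twist":0}]' | tail -5
python3 - <<'E'
from h import *
F=save('scene','s10.png');cv2.imwrite('pics/s10c.png',cv2.resize(F['frame'][130:270,200:380,::-1],None,fx=4,fy=4,interpolation=cv2.INTER_CUBIC))
E
```

```text
time_s: 23.38
ee_pos: [586.5, 22.4, 403.2]
ee_rot: [180.0, -0.1, -180.0]
force: [0.5, 0.3, -0.2]
gripper_width: 39.8
time_s: 23.8
ee_pos: [538.1, 22.1, 398.5]
ee_rot: [180.0, 0.2, 180.0]
force: [1.9, -0.6, -0.3]
gripper_width: 39.5
time_s: 24.13
ee_pos: [511.1, 22.1, 379.9]
ee_rot: [180.0, 0.0, 180.0]
force: [-0.1, -0.3, -0.5]
gripper_width: 39.7
```

View pics/s10c.png

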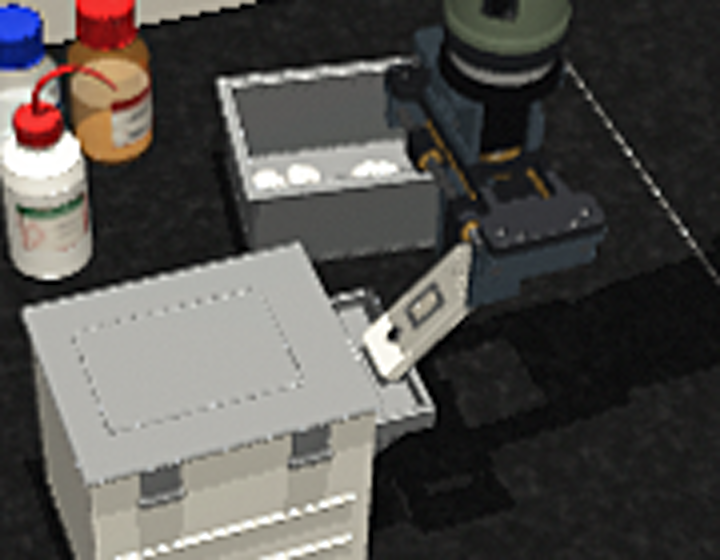

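The cartridge is tilted about 45° in the fingers with its nose in the gutter, and the foils sit in the tub. Continuing the arc.

```bash
python3 -m handwheel '[{"gripper":20,"travel":[0.003,0,0.009],"twist":0},{"gripper":20,"travel":[0.002,0,0.009],"twist":0},{"gripper":20,"travel":[0.002,0,0.009],"twist":0},{"gripper":20,"travel":[0.002,0,0.009],"twist":0},{"gripper":20,"travel":[0,0,0.009],"twist":0}]' | tail -5
python3 -m handwheel '[{"gripper":20,"travel":[-0.001,0,0.008],"twist":0},{"gripper":20,"travel":[0,0,0],"twist":0}]' | tail -5
python3 - <<'E'
from h import *
F=save('scene','s11.png');a=cv2.resize(F['frame'][160:260,250:345,::-1],None,fx=4,fy=4,interpolation=cv2.INTER_CUBIC)
F=save('wrist','w11.png');b=F['frame'][100:420,100:500,::-1]
k=lambda i:cv2.copyMakeBorder(i,0,400-i.shape[0],0,400-i.shape[1],cv2.BORDER_CONSTANT)
cv2.imwrite('pics/s11c.png',np.hstack([k(a),k(b)]))
E
```

```text
time_s: 24.6
ee_pos: [503.7, 22.0, 333.7]
ee_rot: [180.0, -0.0, 180.0]
force: [-0.0, 0.2, 2.3]
gripper_width: 39.7
time_s: 24.77
ee_pos: [504.8, 22.0, 324.7]
ee_rot: [180.0, -0.2, 180.0]
force: [0.3, -0.4, -0.9]
gripper_width: 39.8
```

View pics/s11c.png

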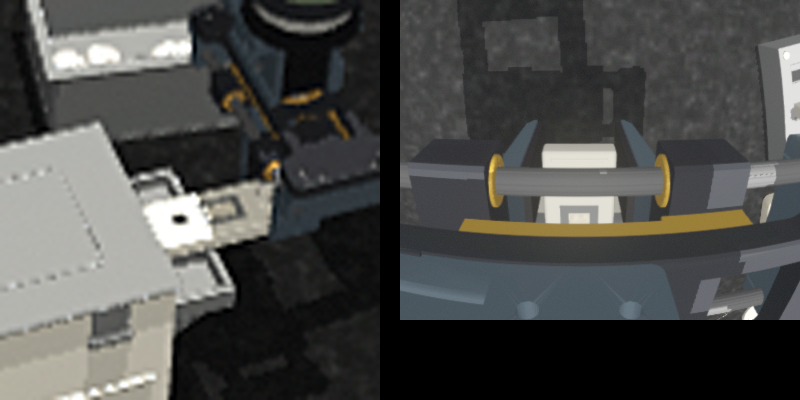

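Level, nose towards the port. Lifting clear of the lip and posting it.

```bash
python3 -m handwheel '[{"gripper":20,"travel":[0,-0.002,-0.007],"twist":0},{"gripper":20,"travel":[0,0,0],"twist":0},{"gripper":20,"travel":[-0.008,0,0],"twist":0},{"gripper":20,"travel":[-0.01,0,0],"twist":0},{"gripper":20,"travel":[-0.01,0,0],"twist":0}]' | tail -5
python3 -m handwheel '[{"gripper":20,"travel":[-0.01,0,0],"twist":0},{"gripper":20,"travel":[-0.01,0,0],"twist":0},{"gripper":20,"travel":[-0.01,0,0],"twist":0},{"gripper":20,"travel":[-0.01,0,0],"twist":0},{"gripper":20,"travel":[0,0,0],"twist":0}]' | tail -5
python3 -m handwheel '[{"gripper":20,"travel":[-0.008,0,0],"twist":0},{"gripper":20,"travel":[-0.006,0,0],"twist":0},{"gripper":20,"travel":[0,0,0],"twist":0}]' | tail -5
python3 - <<'E'
from h import *
F=save('scene','s12.png');a=cv2.resize(F['frame'][160:260,250:345,::-1],None,fx=4,fy=4,interpolation=cv2.INTER_CUBIC)
F=save('wrist','w12.png');b=F['frame'][100:420,100:500,::-1]
k=lambda i:cv2.copyMakeBorder(i,0,400-i.shape[0],0,400-i.shape[1],cv2.BORDER_CONSTANT)
cv2.imwrite('pics/s12c.png',np.hstack([k(a),k(b)]))
E
```

```text
time_s: 25.28
ee_pos: [533.7, 20.0, 333.8]
ee_rot: [180.0, -0.0, 180.0]
force: [-0.5, 0.6, -1.6]
gripper_width: 39.8
time_s: 25.7
ee_pos: [575.2, 20.0, 333.6]
ee_rot: [180.0, 0.1, 180.0]
force: [-0.2, -0.2, -1.1]
gripper_width: 39.3
time_s: 25.95
ee_pos: [587.7, 19.9, 333.6]
ee_rot: [180.0, 0.0, 180.0]
force: [0.3, -0.0, -1.7]
gripper_width: 39.9
```

```bash
python3 -m handwheel '[{"gripper":62,"travel":[0,0,0],"twist":0},{"gripper":62,"travel":[0,0,0],"twist":0},{"gripper":62,"travel":[0,0,0],"twist":0},{"gripper":62,"travel":[0,0,0],"twist":0},{"gripper":62,"travel":[0,0,0],"twist":0}]' | tail -5
python3 -m handwheel '[{"gripper":62,"travel":[0.02,0,0],"twist":0},{"gripper":62,"travel":[0.03,0,0],"twist":0},{"gripper":62,"travel":[0.03,0,0],"twist":0},{"gripper":0,"travel":[0,0,0],"twist":0},{"gripper":0,"travel":[0,0,0],"twist":0}]' | tail -5
python3 - <<'E'
from h import *
np.set_printoptions(precision=1,suppress=True)
for c in ('scene','wrist','top'):
  F=save(c,'13'+c+'.png')
  if c=='scene': a=F['frame']
  if c=='wrist': b=F['frame']
  for n in('cartridge_a_mid','port'):
   for d in env.trace(c,n)[:3] if n[0]=='c' else []: print(c,n,round(d['confidence'],2),d['uv'],d['pixels'].sum(),atz(F,d['uv'],c,142))
a=cv2.resize(a[160:260,250:345,::-1],None,fx=4,fy=4,interpolation=cv2.INTER_CUBIC);b=b[100:420,100:500,::-1]
k=lambda i:cv2.copyMakeBorder(i,0,400-i.shape[0],0,400-i.shape[1],cv2.BORDER_CONSTANT)
cv2.imwrite('pics/s13c.png',np.hstack([k(a),k(b)]))
E
```

```text
time_s: 26.47
ee_pos: [586.9, 19.9, 334.0]
ee_rot: [180.0, 0.0, 180.0]
force: [0.6, 0.4, 0.4]
gripper_width: 56.6
time_s: 26.88
ee_pos: [505.8, 20.1, 334.1]
ee_rot: [180.0, 0.0, 180.0]
force: [-0.6, 0.3, 1.3]
gripper_width: 46.0
top cartridge_a_mid 0.56 [154.5, 265.2] 1589 [490.4 223.1 142. ]
```

View pics/s13c.png

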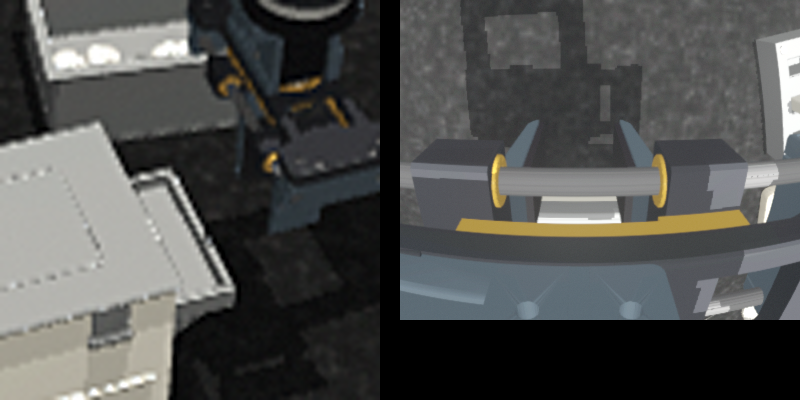

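Ledge and fingers are empty and the cartridge has gone through. Fetching the second at about (505.8, 258.6).

```bash
python3 -m handwheel '[{"gripper":80,"travel":[0,0,-0.04],"twist":0},{"gripper":80,"travel":[0,0.04,0],"twist":0},{"gripper":80,"travel":[0,0.04,0],"twist":0},{"gripper":80,"travel":[0,0.04,0],"twist":0},{"gripper":80,"travel":[0,0.04,0],"twist":0}]' | tail -1
python3 -m handwheel '[{"gripper":80,"travel":[0,0.04,0],"twist":0},{"gripper":80,"travel":[0,0.0386,0],"twist":-0.12},{"gripper":80,"travel":[0,0,0],"twist":-0.12},{"gripper":80,"travel":[0,0,0],"twist":-0.003},{"gripper":80,"travel":[0,0,0],"twist":0}]' | tail -6
python3 - <<'E'
from h import *
np.set_printoptions(precision=1,suppress=True)
F=save('wrist','14.png')
for d in env.pinpoint('wrist','cartridge_a_mid'):print(round(d['confidence'],2),d['uv'],atz(F,d['uv'],'wrist',56))
for d in env.trace('wrist','cartridge_a_mid'):print(round(d['confidence'],2),d['uv'],d['pixels'].sum(),cv2.boundingRect(d['pixels'].astype(np.uint8)),atz(F,d['uv'],'wrist',80))
s=env.state();y=np.radians(s['ee_rot'][2]);d=np.array([505.8,258.6])-s['ee_pos'][:2]
print(s['ee_pos'],s['ee_rot'],'travel',d@[np.cos(y),np.sin(y)],d@[np.sin(y),-np.cos(y)])
E
```

```text
gripper_width: 52.4
time_s: 28.02
ee_pos: [507.3, 258.9, 373.3]
ee_rot: [-180.0, -0.0, -166.2]
force: [1.0, 0.6, 0.0]
gripper_width: 72.8
[507.4 257.6 373.7] [-180.    -0.  -166.3] travel 1.3224909445850042 1.3289907028507537
```

```bash
python3 -m handwheel '[{"gripper":80,"travel":[0.001,0.001,0.03],"twist":0},{"gripper":80,"travel":[0,0,0.03],"twist":0},{"gripper":80,"travel":[0,0,0.02],"twist":0},{"gripper":80,"travel":[0,0,0.014],"twist":0},{"gripper":80,"travel":[0,0,0],"twist":0}]' 25 | tail -5
python3 -m handwheel '[{"gripper":20,"travel":[0,0,0],"twist":0},{"gripper":20,"travel":[0,0,0],"twist":0},{"gripper":20,"travel":[0,0,0],"twist":0},{"gripper":20,"travel":[0,0,0],"twist":0},{"gripper":20,"travel":[0,0,0],"twist":0}]' 25 | tail -5
python3 -m handwheel '[{"gripper":20,"travel":[0,0,0],"twist":0},{"gripper":20,"travel":[0,0,0],"twist":0},{"gripper":20,"travel":[0,0,0],"twist":0}]' | tail -5
```

```text
time_s: 28.58
ee_pos: [505.3, 257.7, 276.8]
ee_rot: [-179.9, -0.4, -166.3]
force: [-0.8, -0.1, -0.0]
gripper_width: 73.0
time_s: 29.0
ee_pos: [506.1, 259.4, 280.8]
ee_rot: [180.0, 0.1, -166.1]
force: [0.9, 0.0, 0.1]
gripper_width: 42.3
time_s: 29.25
ee_pos: [506.2, 259.5, 280.6]
ee_rot: [180.0, 0.1, -166.1]
force: [0.0, 0.8, 4.7]
gripper_width: 39.5
```

```bash
python3 -m handwheel '[{"gripper":20,"travel":[0,0,-0.01],"twist":0},{"gripper":20,"travel":[0,0,-0.03],"twist":0},{"gripper":20,"travel":[0,0,-0.035],"twist":0},{"gripper":20,"travel":[0,0,-0.04],"twist":0},{"gripper":20,"travel":[0,0,-0.037],"twist":0}]' | tail -5
python3 -m handwheel '[{"gripper":20,"travel":[0,0,0],"twist":0.12},{"gripper":20,"travel":[0,0,0],"twist":0.12},{"gripper":20,"travel":[0,0,0],"twist":0.003},{"gripper":20,"travel":[-0.009,-0.027,0],"twist":0},{"gripper":20,"travel":[-0.009,-0.027,0],"twist":0}]' | tail -5
python3 -m handwheel '[{"gripper":20,"travel":[-0.009,-0.027,0],"twist":0},{"gripper":20,"travel":[-0.009,-0.027,0],"twist":0},{"gripper":20,"travel":[-0.009,-0.027,0],"twist":0},{"gripper":20,"travel":[-0.009,-0.027,0],"twist":0},{"gripper":20,"travel":[-0.009,-0.027,0],"twist":0}]' | tail -5
python3 -m handwheel '[{"gripper":20,"travel":[-0.009,-0.027,0],"twist":0},{"gripper":20,"travel":[-0.01,-0.024,0],"twist":0},{"gripper":20,"travel":[0,0,0],"twist":0},{"gripper":20,"travel":[0,0,0],"twist":0}]' | tail -5
```

```text
time_s: 29.67
ee_pos: [505.5, 259.2, 433.7]
ee_rot: [-180.0, -0.0, -166.1]
force: [0.9, 1.1, -0.6]
gripper_width: 39.4
time_s: 30.08
ee_pos: [523.6, 205.6, 431.2]
ee_rot: [-180.0, -0.1, -179.7]
force: [0.7, 0.0, -1.5]
gripper_width: 39.7
time_s: 30.5
ee_pos: [568.9, 69.0, 431.1]
ee_rot: [-180.0, -0.1, -179.9]
force: [-0.1, -0.3, -0.9]
gripper_width: 39.8
time_s: 30.83
ee_pos: [587.9, 18.2, 430.9]
ee_rot: [180.0, -0.1, 180.0]
force: [0.5, -0.3, -0.8]
gripper_width: 39.6
```

```bash
python3 -m handwheel '[{"gripper":20,"travel":[0,0.001,0.012],"twist":0},{"gripper":20,"travel":[0,0,0.01],"twist":0},{"gripper":20,"travel":[0,0,0.006],"twist":0},{"gripper":20,"travel":[0,0,0],"twist":0},{"gripper":20,"travel":[0,0,0],"twist":0}]' | tail -5
python3 -m handwheel '[{"gripper":20,"travel":[0.008,0,0.001],"twist":0},{"gripper":20,"travel":[0.0085,0,0.001],"twist":0},{"gripper":20,"travel":[0.0107,0,0.0005],"twist":0},{"gripper":20,"travel":[0.0107,0,0.001],"twist":0},{"gripper":20,"travel":[0.01,0,0.003],"twist":0}]' | tail -5
python3 -m handwheel '[{"gripper":20,"travel":[0.0098,0,0.0045],"twist":0},{"gripper":20,"travel":[0.0085,0,0.006],"twist":0},{"gripper":20,"travel":[0.0076,0,0.007],"twist":0},{"gripper":20,"travel":[0.003,0,0.009],"twist":0},{"gripper":20,"travel":[0.002,0,0.009],"twist":0}]' | tail -5
python3 -m handwheel '[{"gripper":20,"travel":[0.002,0,0.009],"twist":0},{"gripper":20,"travel":[0.002,0,0.009],"twist":0},{"gripper":20,"travel":[0,0,0.009],"twist":0},{"gripper":20,"travel":[-0.001,0,0.008],"twist":0},{"gripper":20,"travel":[0,0,0],"twist":0}]' | tail -5
python3 - <<'E'
from h import *
F=save('scene','s15.png')
import numpy as np
a=cv2.imread('pics/s11.png')[:,:,::-1].astype(int);d=np.abs(a-F['frame']).max(2)
print((d[160:260,250:345]>40).sum())
for x in env.trace('scene','cartridge_a_mid')[:2]:print(x['confidence'],x['uv'],x['pixels'].sum(),cv2.boundingRect(x['pixels'].astype(np.uint8)))
E
```

```text
time_s: 31.25
ee_pos: [587.6, 20.9, 403.2]
ee_rot: [180.0, -0.1, -180.0]
force: [-0.0, 0.2, -0.5]
gripper_width: 40.0
time_s: 31.67
ee_pos: [539.1, 20.4, 398.5]
ee_rot: [180.0, 0.2, 180.0]
force: [1.9, -0.5, 0.9]
gripper_width: 39.1
time_s: 32.08
ee_pos: [508.2, 20.4, 362.4]
ee_rot: [180.0, 0.1, 180.0]
force: [0.0, -0.2, 1.7]
gripper_width: 39.6
time_s: 32.5
ee_pos: [505.9, 20.4, 324.7]
ee_rot: [180.0, -0.2, 180.0]
force: [0.5, 0.2, -0.7]
gripper_width: 39.9
203
```

The scene picture matches the first cartridge's level pose almost exactly. Posting the second the same way.

```bash
python3 -m handwheel '[{"gripper":20,"travel":[0,0,-0.007],"twist":0},{"gripper":20,"travel":[0,0,0],"twist":0},{"gripper":20,"travel":[-0.008,0,0],"twist":0},{"gripper":20,"travel":[-0.01,0,0],"twist":0},{"gripper":20,"travel":[-0.01,0,0],"twist":0}]' | tail -5
python3 -m handwheel '[{"gripper":20,"travel":[-0.01,0,0],"twist":0},{"gripper":20,"travel":[-0.01,0,0],"twist":0},{"gripper":20,"travel":[-0.01,0,0],"twist":0},{"gripper":20,"travel":[-0.01,0,0],"twist":0},{"gripper":20,"travel":[0,0,0],"twist":0}]' | tail -5
python3 -m handwheel '[{"gripper":20,"travel":[-0.008,0,0],"twist":0},{"gripper":20,"travel":[-0.006,0,0],"twist":0},{"gripper":20,"travel":[0,0,0],"twist":0}]' | tail -5
python3 -m handwheel '[{"gripper":62,"travel":[0,0,0],"twist":0},{"gripper":62,"travel":[0,0,0],"twist":0},{"gripper":62,"travel":[0,0,0],"twist":0},{"gripper":62,"travel":[0,0,0],"twist":0},{"gripper":62,"travel":[0,0,0],"twist":0}]' | tail -5
python3 -m handwheel '[{"gripper":62,"travel":[0.02,0,0],"twist":0},{"gripper":62,"travel":[0.03,0,0],"twist":0},{"gripper":62,"travel":[0.03,0,0],"twist":0},{"gripper":62,"travel":[0,0,-0.04],"twist":0},{"gripper":62,"travel":[0,0,-0.04],"twist":0}]' | tail -5
python3 -m handwheel '[{"gripper":62,"travel":[-0.02,0,0],"twist":0},{"gripper":62,"travel":[-0.03,0,0],"twist":0},{"gripper":62,"travel":[-0.03,0,0],"twist":0},{"gripper":62,"travel":[0,0,0],"twist":0},{"gripper":62,"travel":[0,0,0],"twist":0}]' | tail -5
python3 - <<'E'
from h import *
np.set_printoptions(precision=1,suppress=True)
f={c:save(c,'16'+c+'.png')['frame'][:,:,::-1] for c in('wrist','top','scene')}
for c in f:
  for x in env.trace(c,'cartridge_a_mid')[:3]:print(c,x['confidence'],x['uv'],x['pixels'].sum())
w=cv2.resize(f['wrist'][150:300,170:370],None,fx=2,fy=2,interpolation=cv2.INTER_CUBIC)
w0=cv2.resize(cv2.imread('pics/w2.png')[150:300,170:370],None,fx=2,fy=2,interpolation=cv2.INTER_CUBIC)
t=cv2.resize(f['top'][195:305,120:220],(273,300));t2=cv2.resize(f['top'][210:310,320:410],(270,300))
s=cv2.resize(f['scene'][160:260,230:316],(257,300))
cv2.imwrite('pics/m16.png',np.vstack([np.hstack([w0,w]),np.hstack([t,t2,s])]))
E
```

```text
time_s: 33.02
ee_pos: [534.8, 20.3, 333.8]
ee_rot: [180.0, -0.0, 180.0]
force: [-0.2, -0.1, -2.3]
gripper_width: 40.2
time_s: 33.43
ee_pos: [576.2, 20.3, 333.6]
ee_rot: [180.0, 0.1, 179.9]
force: [0.3, 0.3, -1.0]
gripper_width: 40.1
time_s: 33.68
ee_pos: [588.4, 20.3, 333.5]
ee_rot: [180.0, -0.1, 180.0]
force: [-1.0, 0.7, -1.0]
gripper_width: 39.5
time_s: 34.1
ee_pos: [587.9, 20.3, 334.1]
ee_rot: [180.0, 0.1, 180.0]
force: [0.3, 0.0, 0.3]
gripper_width: 56.6
time_s: 34.52
ee_pos: [503.5, 20.3, 409.9]
ee_rot: [-180.0, -0.8, 180.0]
force: [2.0, -0.2, 0.6]
gripper_width: 56.4
time_s: 34.93
ee_pos: [588.8, 20.2, 413.1]
ee_rot: [180.0, -0.0, 179.9]
force: [0.2, 0.5, -0.7]
gripper_width: 56.5
```

View pics/m16.png

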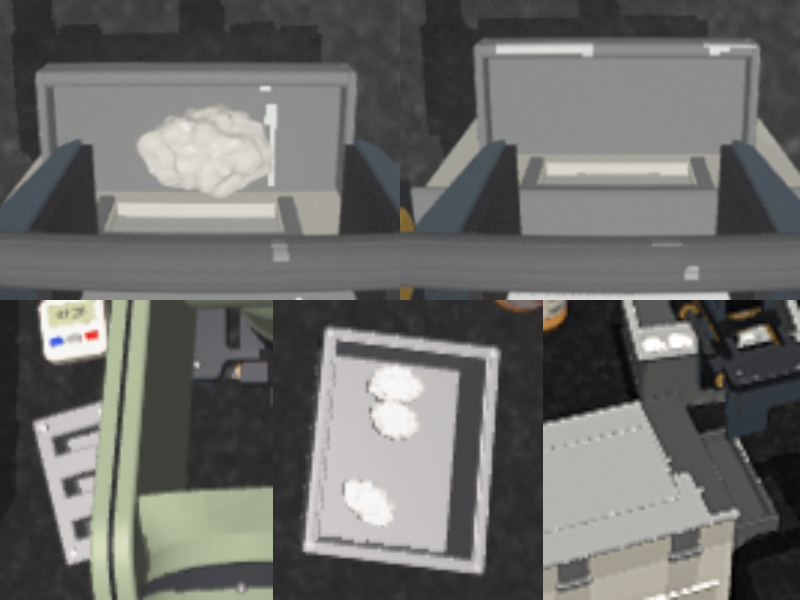

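The last mosaic shows the ledge and port clear and looking as they did at the start, all rack pockets empty, three foils in the tub and the timer in place. I'll back away and hand in.

```bash
python3 -m handwheel '[{"gripper":62,"travel":[0.02,0,-0.02],"twist":0},{"gripper":62,"travel":[0.03,0,-0.01],"twist":0},{"gripper":62,"travel":[0.03,0,0],"twist":0},{"gripper":62,"travel":[0,0,0],"twist":0},{"gripper":62,"travel":[0,0,0],"twist":0}]'
python3 -c "
from workcell import env
print(env.job_done())"
```

```text
time_s: 35.65
ee_pos: [506.4, 20.3, 444.7]
ee_rot: [180.0, 0.1, 180.0]
force: [-0.7, -0.0, 0.5]
gripper_width: 56.8
the job is handed in; nothing more can be done
None
```

The bench is cleared and the job was handed in at 35.7 s; no verdict was reported. All three foil covers are in the discard tub. Both cartridges present were turned level on the ledge lip and posted through the flap; the third pocket was empty from the start.

**Last checks:**
- The pictures show three foils in the tub, an empty rack, and a clear ledge and port with nothing in the opening. The timer appears to be in its place.
- The flap looks shut, but I judged that from its appearance only, since no angle reading is available. That the cartridges dropped inside is inferred from the clear port.
- I took no closing measurement of the two bottles. They were not approached.

**What failed or disagreed:**
- The first grasp of the third foil failed because I lifted before the fingers had closed. The foil had not moved, and the second try held.
- The cartridge detector missed the second cartridge just before I gripped it; the jaw opening of 39.5 mm confirmed it was there.

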